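# Half-light check on the bench photometer

### The arm

A 6-joint arm with a two-finger parallel gripper is mounted at the origin on a cart in front of the work surface, level with it; the furniture and walls round the work are solid. World frame = base frame: x ahead of the robot, y to its left, z up, the work surface at z = 0. Lengths are in m, angles in degrees, forces in N, time in s.
With the tool pointing down it reaches from about 0.35 to 0.875 m from the base axis. Payload 4.2 kg.
Tool frame: the origin (TCP) lies midway between the tips of the shut fingers; the grasp point (between the pads) lies 19 mm behind it; z points along the fingers, y is the line along which they close (so a half turn about z gives the same grasp; the last joint's range is limited). The gripper opens to 87 mm and grips with 3 to 60 N. Pads are 19 mm wide; open, the fingers measure 117 mm over their backs; the gripper's body (75 mm by 190 mm) begins 51 mm behind the grasp point.
Start: joints at [78.988, 22.042, 0.453, 0, -68.411, -14.817], TCP at [0.272, 0.563, 0.223] pointing down, gripper open.
Joint ranges: [-179.83, 179.83], [-69.29, 118.12], [-61.27, 80.66], [-181.25, 117.63], [-171.15, -9.14], [-177.46, 177.46]. Speed limits (degrees/s): [159.86, 159.86, 180, 180, 180, 180].

### API

Orientations are given as a 3x3 rotation matrix whose columns are the frame's x, y, z axes.
In Python, from station import sensors, eyes, workorder gives the robot as it stands.
- The arm moves only by the tool shift_gripper, called after "Call:" as name(argument=value, ...), one argument or row to a line, values as JSON. Schema: {"type":"object","properties":{"steps":{"type":"array","items":{"type":"object","properties":{"jaw":{"type":"number"},"dx":{"type":"number"},"dy":{"type":"number"},"dz":{"type":"number"},"drx":{"type":"number"},"dry":{"type":"number"},"drz":{"type":"number"}},"additionalProperties":false,"required":["jaw"]},"minItems":1,"maxItems":8},"only":{"type":"string"},"quiet":{"type":"boolean"},"lines":{"type":"string"}},"required":["steps"],"additionalProperties":false}. steps is a list of rows, 1 to 8 of them, each an object with the fields jaw (the opening from 0.0 (shut) to 1.0 (fully open)), dx, dy, dz (the shift in units of 100 mm), drx, dry, drz (a rotation vector in units of 2 degrees); a field left out counts as zero (the opening has to be given); each row is the pose to reach, as a shift and turn from the pose commanded when the call began, along the tool's axes at that moment; what a row does not reach only later rows make up. A row lasts 1/10 s, in which the tool goes at most 0.05 m and 8.59 degrees, less where a joint would pass 70% of its speed; a pose out of reach is approached as far as the arm can. The fingers move at their own pace and stop on an object; the grip force is fixed at half the most. Time passes only in rows, so rows that do not move let the fingers close. The tool returns the time, the measured TCP pose, the force, the opening and the grip force at its end. only (a regular expression) keeps the lines of the reply that match it, lines (a string "A,B") keeps lines A to B, and quiet returns only ok. Input that does not fit is refused with a message, and nothing moves.
- sensors.sense(): the state, without advancing time (a new reading comes with each control period).
- eyes.capture(name): name is "scene" or "top" or "wrist"; returns a dict with "pixels" (480x640x3 uint8, red, green, blue), "z_map" (480x640 float32, m along the optical axis (not along the pixel's ray), 0 where there is no reading), "K" (3x3 intrinsics, pixels), "world_from_camera" (4x4, takes a point from camera to world coordinates). Camera axes: x right, y up, looking along -z (the intrinsics and any distortion apply to the point x, -y, -z); pixel columns grow to the right and rows downward; lengths in m; the calibration is good to about 2 mm. A picture is of the moment at which its call begins.
- workorder.finish_job(): hands the job in; it is judged then, once.
The state is a dict: "time_s": time; "joints": joint angles; "joint_velocities": joint speeds; "effort": joint torques, N m; "tcp_pos": TCP position; "ee_rot": TCP orientation; "wrist_force": force on the tool from outside, world axes, zero at the start; "moment": the same for the moment, N m; "gripper_width": opening from 0.0 (shut) to 1.0 (fully open); "gripper_force": force on a finger pad.
Only numpy, scipy, OpenCV 4.12 (cv2) and the standard library are available. Lean on these libraries where they do the work, as an engineer would, in place of code of your own. Each camera call takes 0.05 s, during which the arm holds its last target. There are 200 camera calls.

### The job

Run the half-light check on the bench photometer: with its shutter shut, press the lamp key (round), then the zero key (square), then the read key (long bar), one at a time and each right down for a moment. Then slide the sprung shutter by its finger tab to the left to half travel, pointer at the long middle mark, so that the right one of the two ports is clear and the left one stays covered (do not open it further on the way), and finish while holding it there steadily against its spring: do not let go. Leave the glassware and other things round about where they stand.

Things in the scene. Friction and masses are not known exactly. Their poses are not given: they have to be found in the camera images.
- photometer: low white bench photometer, 150 mm deep (x), 260 mm wide (y), fixed. Origin: centre of its underside, on the worktop; x to its rear, y to its left as the robot sees it, z up; turned by up to 0.2 rad. Front deck 44 mm high: three grey keys in a row and, left of them, a flat dark display. Rear deck 62 mm high: the shutter between two rails, its tops 72 mm high.
- lamp_key_top (a point): centre of the top face of the LAMP key: the round key, 22 mm across, the leftmost of the three, at (-53, +5) mm in the photometer's frame; 55 mm above the worktop, 11 mm proud of the deck
- zero_key_top (a point): centre of the top face of the ZERO key: the square key, 20 x 20 mm, the middle one, at (-53, -37) mm in the photometer's frame, 55 mm above the worktop
- read_key_top (a point): centre of the top face of the READ key: the long bar key, 18 mm (x) by 36 mm (y), the rightmost one, at (-53, -85) mm in the photometer's frame, 55 mm above the worktop
- lamp_key (a joint): travel of the lamp key in m: 0 up, 0.005 fully down. All keys go straight down and spring back: 1.8 N to start, 4.8 N at the bottom. A press counts when the key stays more than 0.0035 down for 0.1 s
- zero_key (a joint): travel of the zero key in m: 0 up, 0.005 fully down
- read_key (a joint): travel of the read key in m: 0 up, 0.005 fully down
- tab_top (a point): top centre of the shutter's upright black finger tab: 22 mm long (x), 10 mm thick (y), 28 mm of it standing above the rails, top 100 mm above the worktop; at (+14, -17) mm in the photometer's frame when shut; it moves with the shutter. Pinch it from above across its 10 mm, fingers closing along the photometer's y, or push its right face
- shutter (a joint): opening of the steel shutter in m: 0 shut (at its right stop), 0.050 fully open; it slides level along the photometer's +y (to the left). A spring pushes it shut with 3 N when shut, 9 N at half travel (0.025), 15 N fully open; let go, it snaps shut
- half_mark (a point): the long thick middle mark on the white scale in front of the front rail, at (-19, +8) mm in the photometer's frame, 63 mm high. At half travel the steel pointer in front of the tab, which stands at the tab's own y, is at this mark
- right_port (a point): centre of the right one of two round white 16 mm ports under the shutter blade, at (+14, -33) mm in the photometer's frame, 65 mm high; wholly uncovered from shutter 0.0205 on
- left_port (a point): centre of the left port, at (+14, -8) mm in the photometer's frame, 65 mm high; covered until shutter 0.0295
- detector (a point): top of the black detector snout that stands fixed behind the shutter, about 32 mm wide, from 40 mm behind the photometer's centre to 15 mm beyond its rear edge, around y = -20 mm, 130 mm high; keep fingers off it
- spring_barrel (a point): middle of the spring barrel at the left end of the shutter, fixed, along y from +64 to +125 mm in the photometer's frame, top 80 mm above the worktop
- beaker: small clear glass beaker with spout, 61 x 55 x 70 mm, origin at the centre of its underside; loose, some 55 mm off the photometer's right side; not part of the job
- dropper: dropper bottle with black rubber bulb, 35 mm across, 104 mm tall, origin at the centre of its underside; loose, off the photometer's left side, towards its rear; not part of the job
- crucible: open white porcelain crucible, 41 mm across, 34 mm tall, origin at the centre of its underside; loose, off the photometer's left side, towards its front; not part of the job
- flask: small clear conical flask, 59 mm across, 105 mm tall, origin at the centre of its underside; loose, further off the right side; not part of the job
- petri: flat petri dish, 80 mm across, 17 mm tall, origin at the centre of its underside; loose, at the right end of the worktop; not part of the job
- timer: white bench timer lying flat, 72 x 62 x 20 mm, origin at the centre of its underside; loose, at the left end of the worktop; not part of the job
- marker: pen-shaped marker lying down, 137 mm long, origin at the centre of its underside; loose, at the left end of the worktop; not part of the job

How it is judged:
By the outcome, as a careful person would: the job done as asked, in the order asked, and still so for the second after the job is handed in, while the arm keeps its last pose, push and grip.
It also fails if it takes over 53 s, if anything falls off the work surface, if the arm or the gripper's body presses on something with over 40 N, if the wrist force passes 120 N, or if a joint passes its speed limit or range.

## Working session

There is one attempt and no reset: what is moved stays moved. The work goes in short steps, Python scripts to look and compute and a tool call to move; the robot and the scene stay as the last step left them, time stands still between calls to the robot, and variables do not carry over. Pictures are saved under pics/ and viewed, at most 10 in all, crops included, and the job is handed in when it is done.

```bash
mkdir -p pics; python3 - <<'E'
from station import sensors, eyes
import cv2,numpy as np
s=sensors.sense(); print(s['time_s'],s['tcp_pos'],np.round(s['ee_rot'],3).tolist(),s['gripper_width'])
for n in("top","scene"):
    c=eyes.capture(n); cv2.imwrite(f"pics/{n}1.png",c["pixels"][:,:,::-1]); np.savez(f"{n}1.npz",**c)
    print(n,c["K"].tolist(),np.round(c["world_from_camera"],3).tolist(),list(c))
E
```

```text
0.0 [0.27201276 0.56201743 0.22146043] [[0.9, -0.436, -0.001], [-0.436, -0.9, -0.002], [0.0, 0.002, -1.0]] 0.9987649861374122
top [[600.5363036771719, 0.0, 330.44256411037804], [0.0, 600.5363036771719, 230.3156029334585], [0.0, 0.0, 1.0]] [[-0.207, 0.854, -0.478, -0.518], [-0.978, -0.185, 0.094, 0.212], [-0.008, 0.487, 0.873, 1.985], [0.0, 0.0, 0.0, 1.0]] ['pixels', 'z_map', 'K', 'world_from_camera']
scene [[442.58053147383583, 0.0, 312.3529115331212], [0.0, 442.58053147383583, 244.9444587135121], [0.0, 0.0, 1.0]] [[-0.754, 0.304, -0.582, -0.371], [-0.657, -0.368, 0.658, 1.022], [-0.014, 0.879, 0.477, 0.805], [0.0, 0.0, 0.0, 1.0]] ['pixels', 'z_map', 'K', 'world_from_camera']
```

View pics/top1.png

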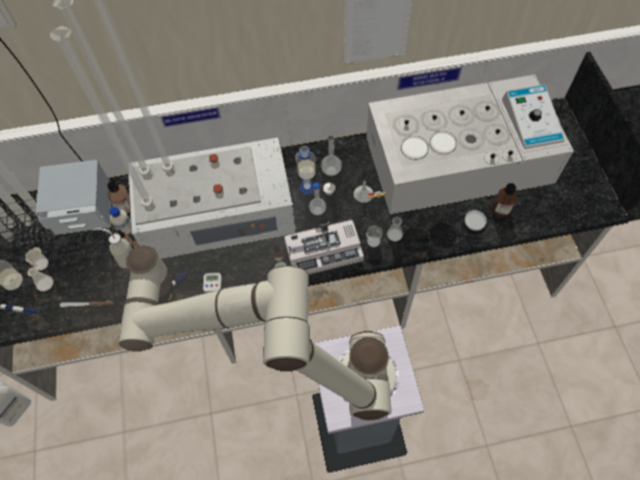

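The top view shows the photometer at about (323,248), with the beaker at (373,236) and the flask at (395,229). I need a closer look.

```bash
python3 - <<'E'
import cv2,numpy as np
a=cv2.imread("pics/top1.png")[205:285,265:415]
cv2.imwrite("pics/topc.png",cv2.resize(a,None,fx=5.3,fy=5.3,interpolation=cv2.INTER_CUBIC))
c=np.load("top1.npz");K=c["K"];T=c["world_from_camera"]
for u,v in[(323,248),(285,240),(350,223),(363,262),(293,272)]:
    z=c["z_map"][v,u];p=np.array([(u-K[0,2])/K[0,0]*z,-(v-K[1,2])/K[1,1]*z,-z,1]);print(u,v,np.round(T@p,3))
E
```

```text
323 248 [0.467 0.046 0.065 1.   ]
285 240 [0.536 0.175 0.051 1.   ]
350 223 [ 0.551 -0.072  0.059  1.   ]
363 262 [ 0.416 -0.092 -0.007  1.   ]
293 272 [0.081 0.184 0.728 1.   ]
```

View pics/topc.png

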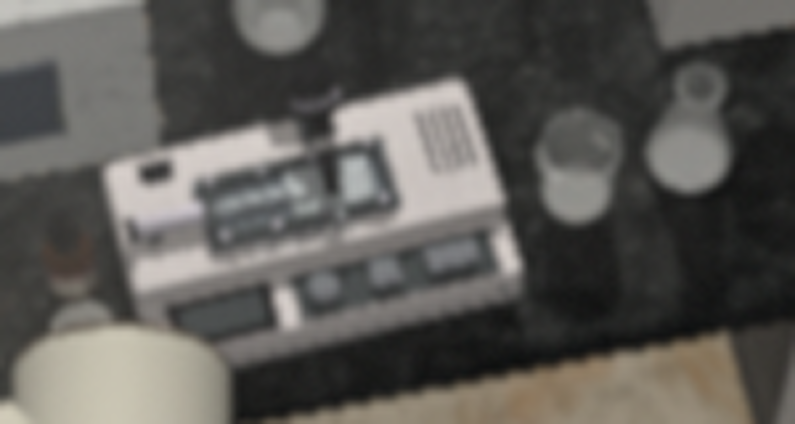

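View pics/scene1.png

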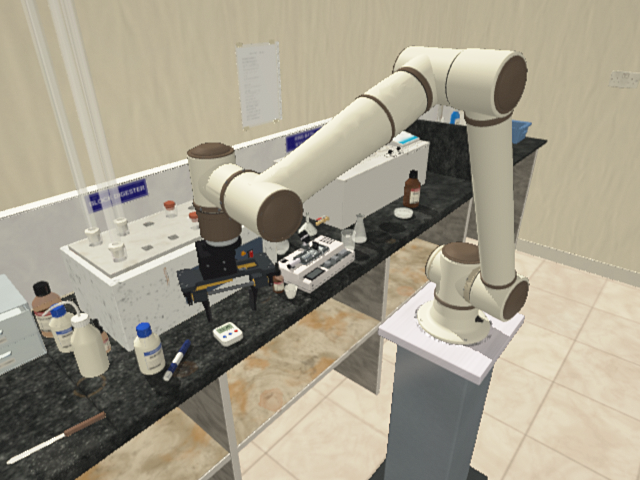

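The crop shows the keys at (323,289), (385,272) and (452,254). The rear deck corners are at (467,80) and (107,163), and the dark tab is at about (330,165), with the detector behind it. The scene picture shows the arm clear to the left.

```bash
cat > h.py <<'E'
import numpy as np
from station import sensors,eyes
def ray(c,u,v,h):
    K=c["K"];T=c["world_from_camera"]
    d=T[:3,:3]@np.array([(u-K[0,2])/K[0,0],-(v-K[1,2])/K[1,1],-1]);o=T[:3,3]
    return o+d*(h-o[2])/d[2]
def fit(pl,pw):  # planar rigid fit: returns origin xy, yaw
    a=np.array(pl)[:,:2];b=np.array(pw)[:,:2];ac=a-a.mean(0);bc=b-b.mean(0)
    th=np.arctan2((ac[:,0]*bc[:,1]-ac[:,1]*bc[:,0]).sum(),(ac*bc).sum())
    R=np.array([[np.cos(th),-np.sin(th)],[np.sin(th),np.cos(th)]]);t=b.mean(0)-R@a.mean(0)
    print("org",t.round(4),"yaw",round(th,4),"res mm",((a@R.T+t-b)*1000).round(1).tolist())
    return t,R
E
python3 - <<'E'
from h import *
c=np.load("top1.npz")
L=[(-53,5,55),(-53,-37,55),(-53,-85,55),(75,-130,62),(75,130,62)]
P=[(323,289),(385,272),(452,254),(467,80),(107,163)]
pw=[ray(c,265+u/5.3,205+v/5.3,l[2]/1e3) for (u,v),l in zip(P,L)]
t,R=fit(np.array(L)/1e3,pw)
E
```

```text
org [0.479  0.0403] yaw 0.0443 res mm [[1.3, -1.8], [-0.6, -0.0], [-2.2, -0.5], [0.5, -0.2], [0.9, 2.4]]
```

The rows are not in the units I measure in: shifts go in units of 100 mm and turns go in units of 2 degrees. I convert before sending: 0.419 m is 4.19, 0.378 m is 3.78, -28 degrees is -14.

Call:
shift_gripper(
  steps=[
    {"jaw": 0, "dx": 3.78, "dy": 4.19, "dz": -0.3, "drz": -14},
    {"jaw": 0, "dx": 3.78, "dy": 4.19, "dz": -0.3, "drz": -14},
    {"jaw": 0, "dx": 3.78, "dy": 4.19, "dz": -0.3, "drz": -14},
    {"jaw": 0, "dx": 3.78, "dy": 4.19, "dz": -0.3, "drz": -14},
    {"jaw": 0, "dx": 3.78, "dy": 4.19, "dz": -0.3, "drz": -14},
    {"jaw": 0, "dx": 3.78, "dy": 4.19, "dz": -0.3, "drz": -14},
    {"jaw": 0, "dx": 3.78, "dy": 4.19, "dz": -0.3, "drz": -14},
    {"jaw": 0, "dx": 3.78, "dy": 4.19, "dz": -0.3, "drz": -14},
  ],
)

```text
time_s: 0.9
tcp_pos: [0.3837, 0.1769, 0.2438]
ee_rot: [[0.999, 0.039, -0.0], [0.039, -0.999, 0.0], [-0.0, -0.0, -1.0]]
wrist_force: [0.6, -0.2, 0.3]
gripper_width: 0.356
gripper_force: 0.0
```

```bash
python3 -c "
from h import *
s=sensors.sense();print(s['tcp_pos'],s['ee_rot'].tolist() if hasattr(s['ee_rot'],'tolist') else s['ee_rot'])"
```

```text
[0.38366356 0.17691952 0.2438091 ] [[0.999254694665526, 0.03860114351552255, -8.311558569743041e-05], [0.03860114768991331, -0.9992546967487895, 4.921896474536934e-05], [-8.11537310593964e-05, -5.239063858719856e-05, -0.9999999953346465]]
```

Call:
shift_gripper(
  steps=[
    {"jaw": 0, "dx": 0.4, "dy": 1.59},
    {"jaw": 0, "dx": 0.4, "dy": 1.59},
    {"jaw": 0, "dx": 0.4, "dy": 1.59},
    {"jaw": 0, "dx": 0.4, "dy": 1.59},
    {"jaw": 0, "dx": 0.4, "dy": 1.59},
    {"jaw": 0, "dx": 0.4, "dy": 1.59},
  ],
)

```text
time_s: 1.5
tcp_pos: [0.4296, 0.0215, 0.2435]
ee_rot: [[0.999, 0.037, -0.001], [0.037, -0.999, 0.0], [-0.001, -0.0, -1.0]]
wrist_force: [-0.3, -0.8, -1.2]
gripper_width: 0.004
gripper_force: 0.0
```

```bash
python3 - <<'E'
from h import *
import cv2
c=eyes.capture("wrist"); cv2.imwrite("pics/w1.png",c["pixels"][:,:,::-1]); np.savez("w1.npz",**c)
print(c["world_from_camera"].round(3).tolist())
E
```

```text
[[0.036, 0.96, 0.278, 0.505], [-0.999, 0.035, 0.009, 0.025], [-0.001, -0.278, 0.961, 0.405], [0.0, 0.0, 0.0, 1.0]]
```

View pics/w1.png

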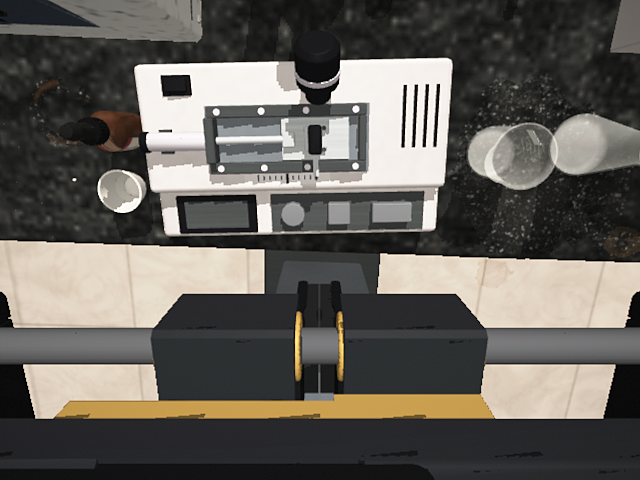

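The wrist view shows the lamp key at (293,214), zero at (339,212), read at (391,212), the tab at about (315,139), the half mark at about (288,178), and the rear corners at (136,66) and (452,58).

```bash
python3 - <<'E'
from h import *
import cv2
c=np.load("w1.npz")
L=[(-53,5,55),(-53,-37,55),(-53,-85,55),(75,-130,62),(75,130,62),(-19,8,63),(14,-17,100)]
P=[(293,214),(339,212),(391.5,212),(452,59),(135.5,67),(287.5,178),(315,139)]
pw=[ray(c,u,v,l[2]/1e3) for (u,v),l in zip(P,L)]
t,R=fit(np.array(L)/1e3,pw); fit(np.array(L[:6])/1e3,pw[:6])
a=c["pixels"][90:240,240:430,::-1]
cv2.imwrite("pics/w1c.png",cv2.resize(a,None,fx=4,fy=4,interpolation=cv2.INTER_CUBIC))
s=sensors.sense();E=np.array(s['ee_rot'])
for n,l in zip("lamp zero read tab".split(),[(-53,5),(-53,-37),(-53,-85),(14,-17)]):
    w=R@np.array(l)/1e3+t; print(n,w.round(4),"tool d",(E.T@(np.r_[w,.075]-s['tcp_pos'])).round(4))
E
```

```text
org [0.4811 0.0444] yaw 0.0578 res mm [[-0.9, -0.1], [-1.8, -0.5], [-0.7, -1.0], [2.3, -2.4], [2.1, 3.9], [-0.4, 0.0], [-0.5, -0.0]]
org [0.481  0.0444] yaw 0.0578 res mm [[-1.0, -0.1], [-1.9, -0.5], [-0.8, -1.0], [2.2, -2.4], [2.1, 3.9], [-0.5, 0.0]]
lamp [0.4279 0.0463] tool d [-0.0007 -0.0243  0.1686]
zero [0.4303 0.0044] tool d [1.000e-04 1.770e-02 1.686e-01]
read [ 0.4331 -0.0435] tool d [0.0011 0.0657 0.1686]
tab [0.4961 0.0282] tool d [ 0.0667 -0.0036  0.1685]
```

View pics/w1c.png

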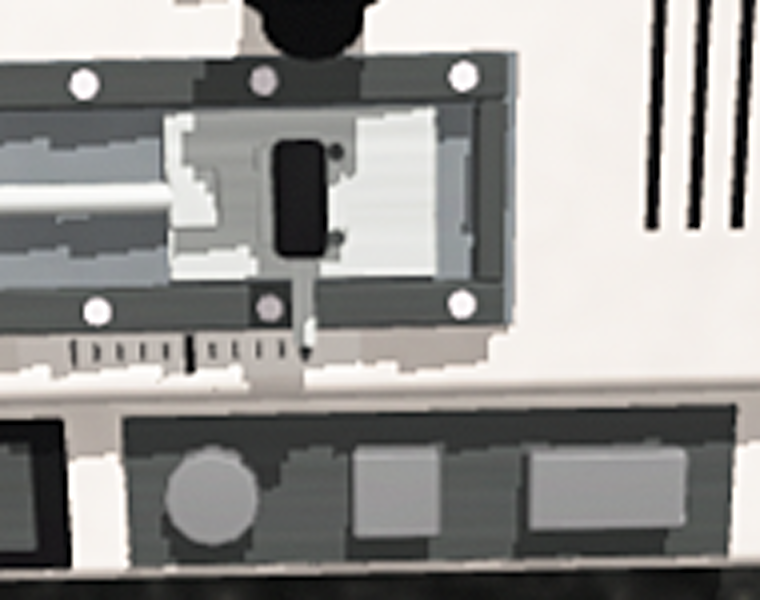

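The crop confirms the shutter is shut, with the pointer at the right end of the scale and the tab at crop (300,198). The keys are where the fit puts them, so I'll move above the lamp key.

Converted, -0.001 m is -0.01, 0.165 m is 1.65, -1.2 degrees is -0.6.

Call:
shift_gripper(
  steps=[
    {"jaw": 0, "dx": -0.01, "dy": -0.245, "dz": 0.4, "drz": -0.6},
    {"jaw": 0, "dx": -0.01, "dy": -0.245, "dz": 0.8, "drz": -0.6},
    {"jaw": 0, "dx": -0.01, "dy": -0.245, "dz": 1.2, "drz": -0.6},
    {"jaw": 0, "dx": -0.01, "dy": -0.245, "dz": 1.6, "drz": -0.6},
    {"jaw": 0, "dx": -0.01, "dy": -0.245, "dz": 1.65, "drz": -0.6},
    {"jaw": 0, "dx": -0.01, "dy": -0.245, "dz": 1.65, "drz": -0.6},
    {"jaw": 0, "dx": -0.01, "dy": -0.245, "dz": 1.65, "drz": -0.6},
  ],
)

```text
time_s: 2.25
tcp_pos: [0.4295, 0.0473, 0.0805]
ee_rot: [[0.998, 0.061, 0.003], [0.061, -0.998, 0.001], [0.003, -0.001, -1.0]]
wrist_force: [1.1, -0.0, -0.2]
gripper_width: 0.001
gripper_force: 0.0
```

Converted, 0.026 m is 0.26, 0.022 m is 0.22.

Call:
shift_gripper(
  steps=[
    {"jaw": 0, "dx": -0.01, "dy": 0.01, "dz": 0.15},
    {"jaw": 0, "dx": -0.01, "dy": 0.01, "dz": 0.22},
    {"jaw": 0, "dx": -0.01, "dy": 0.01, "dz": 0.26},
    {"jaw": 0, "dx": -0.01, "dy": 0.01, "dz": 0.26},
  ],
)

```text
time_s: 2.65
tcp_pos: [0.4277, 0.0455, 0.0535]
ee_rot: [[0.998, 0.059, 0.001], [0.059, -0.998, 0.001], [0.002, -0.001, -1.0]]
wrist_force: [-1.0, 0.9, 3.1]
gripper_width: 0.002
gripper_force: 1.4
```

Call:
shift_gripper(
  steps=[
    {"jaw": 0, "dz": 0.03},
    {"jaw": 0, "dz": 0.06},
    {"jaw": 0, "dz": 0.06},
    {"jaw": 0, "dz": 0.06},
  ],
)

```text
time_s: 3.05
tcp_pos: [0.4279, 0.0454, 0.05]
ee_rot: [[0.998, 0.061, 0.002], [0.061, -0.998, 0.0], [0.002, 0.0, -1.0]]
wrist_force: [-9.2, 2.1, 28.7]
gripper_width: 0.004
gripper_force: 14.7
```

Converted, -0.025 m is -0.25, 0.0425 m is 0.425.

Call:
shift_gripper(
  steps=[
    {"jaw": 0, "dz": -0.25},
    {"jaw": 0, "dz": -0.25},
    {"jaw": 0, "dy": 0.425, "dz": -0.25},
    {"jaw": 0, "dy": 0.425, "dz": -0.25},
    {"jaw": 0, "dy": 0.425, "dz": -0.25},
    {"jaw": 0, "dy": 0.425, "dz": -0.25},
  ],
)

```text
time_s: 3.65
tcp_pos: [0.4295, 0.0028, 0.0716]
ee_rot: [[0.998, 0.059, -0.0], [0.059, -0.998, -0.0], [-0.0, 0.0, -1.0]]
wrist_force: [-0.4, 0.0, -0.0]
gripper_width: 0.007
gripper_force: 0.0
```

Call:
shift_gripper(
  steps=[
    {"jaw": 0, "dx": 0.01, "dy": -0.01, "dz": 0.12},
    {"jaw": 0, "dx": 0.01, "dy": -0.01, "dz": 0.2},
    {"jaw": 0, "dx": 0.01, "dy": -0.01, "dz": 0.237},
    {"jaw": 0, "dx": 0.01, "dy": -0.01, "dz": 0.237},
    {"jaw": 0, "dx": 0.01, "dy": -0.01, "dz": 0.237},
  ],
)

```text
time_s: 4.15
tcp_pos: [0.4311, 0.0045, 0.0501]
ee_rot: [[0.998, 0.061, 0.001], [0.061, -0.998, -0.0], [0.001, 0.0, -1.0]]
wrist_force: [-6.1, 2.7, 22.1]
gripper_width: 0.002
gripper_force: 10.8
```

Converted, 0.048 m is 0.48, -0.025 m is -0.25.

Call:
shift_gripper(
  steps=[
    {"jaw": 0},
    {"jaw": 0, "dz": -0.25},
    {"jaw": 0, "dz": -0.25},
    {"jaw": 0, "dy": 0.48, "dz": -0.25},
    {"jaw": 0, "dy": 0.48, "dz": -0.25},
    {"jaw": 0, "dy": 0.48, "dz": -0.25},
    {"jaw": 0, "dy": 0.48, "dz": -0.25},
  ],
)

```text
time_s: 4.85
tcp_pos: [0.433, -0.0439, 0.0726]
ee_rot: [[0.998, 0.059, -0.001], [0.059, -0.998, -0.0], [-0.001, 0.0, -1.0]]
wrist_force: [-0.3, -0.3, 0.2]
gripper_width: 0.004
gripper_force: 0.0
```

Call:
shift_gripper(
  steps=[
    {"jaw": 0, "dz": 0.12},
    {"jaw": 0, "dz": 0.2},
    {"jaw": 0, "dz": 0.248},
    {"jaw": 0, "dz": 0.248},
    {"jaw": 0, "dz": 0.248},
    {"jaw": 0, "dz": 0.248},
  ],
)

```text
time_s: 5.45
tcp_pos: [0.4334, -0.0434, 0.0501]
ee_rot: [[0.998, 0.061, 0.0], [0.061, -0.998, -0.0], [0.0, 0.0, -1.0]]
wrist_force: [-6.3, 4.1, 21.2]
gripper_width: 0.005
gripper_force: 10.3
```

Call:
shift_gripper(
  steps=[
    {"jaw": 0, "dz": -0.4},
    {"jaw": 0, "dz": -0.8},
    {"jaw": 0.4, "dz": -0.9},
    {"jaw": 0.4, "dx": 0.3, "dy": -0.3, "dz": -0.9},
    {"jaw": 0.4, "dx": 0.67, "dy": -0.676, "dz": -0.9},
    {"jaw": 0.4, "dx": 0.67, "dy": -0.676, "dz": -0.9},
    {"jaw": 0.4, "dx": 0.67, "dy": -0.676, "dz": -0.9},
    {"jaw": 0.4, "dx": 0.67, "dy": -0.676, "dz": -0.9},
  ],
)

```text
time_s: 6.25
tcp_pos: [0.4949, 0.0269, 0.1373]
ee_rot: [[0.998, 0.059, -0.003], [0.059, -0.998, -0.001], [-0.003, 0.0, -1.0]]
wrist_force: [0.0, -0.6, -0.2]
gripper_width: 0.382
gripper_force: 0.0
```

```bash
python3 - <<'E'
from h import *
import cv2
c=eyes.capture("wrist"); cv2.imwrite("pics/w2.png",c["pixels"][:,:,::-1]); np.savez("w2.npz",**c)
E
```

```text
(no output)
```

View pics/w2.png

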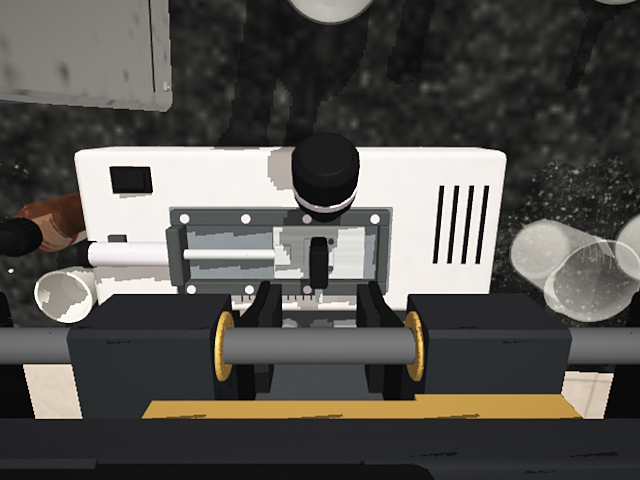

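The tab spans (310–327, 237–289), centred between the fingers (middle at about column 318). I'll check its top height in this view.

```bash
python3 - <<'E'
from h import *
c=np.load("w2.npz");s=sensors.sense();E=np.array(s['ee_rot'])
for v in(255,262,288):
  p=ray(c,318,v,.1);print(v,p.round(4),(E.T@(p-s['tcp_pos'])).round(4),c["z_map"][v,318])
for v in range(236,292,6):
  z=c["z_map"][v,318];K=c["K"];print(v,(c["world_from_camera"]@np.array([(318-K[0,2])/K[0,0]*z,-(v-K[1,2])/K[1,1]*z,-z,1]))[:3].round(4))
E
```

```text
255 [0.5053 0.0293 0.1   ] [ 0.0106 -0.0021  0.0376] 0.20921811
262 [0.5014 0.0291 0.1   ] [ 0.0067 -0.0021  0.0376] 0.20996167
288 [0.4865 0.0283 0.1   ] [-0.0082 -0.0021  0.0376] 0.21389104
236 [0.507  0.0295 0.0685]
242 [0.5068 0.0295 0.0807]
248 [0.5071 0.0295 0.0932]
254 [0.5055 0.0293 0.0989]
260 [0.5027 0.0292 0.1005]
266 [0.4992 0.029  0.1   ]
272 [0.4959 0.0288 0.1004]
278 [0.492  0.0286 0.0994]
284 [0.4889 0.0284 0.1002]
290 [0.4742 0.0276 0.0741]
```

Converted, -0.002 m is -0.02, 0.0015 m is 0.015.

Call:
shift_gripper(
  steps=[
    {"jaw": 0.4, "dx": 0.015, "dy": -0.02, "dz": 0.2},
    {"jaw": 0.4, "dx": 0.015, "dy": -0.02, "dz": 0.45},
    {"jaw": 0.4, "dx": 0.015, "dy": -0.02, "dz": 0.57},
    {"jaw": 0.4, "dx": 0.015, "dy": -0.02, "dz": 0.57},
    {"jaw": 0.4, "dx": 0.015, "dy": -0.02, "dz": 0.57},
  ],
)

```text
time_s: 6.8
tcp_pos: [0.4974, 0.0287, 0.0816]
ee_rot: [[0.998, 0.058, 0.0], [0.058, -0.998, -0.0], [0.0, 0.0, -1.0]]
wrist_force: [1.1, -0.2, 0.1]
gripper_width: 0.401
gripper_force: 0.0
```

Call:
shift_gripper(
  steps=[
    {"jaw": 0.2, "dx": -0.01, "dz": 0.03},
    {"jaw": 0, "dx": -0.01, "dz": 0.03},
    {"jaw": 0, "dx": -0.01, "dz": 0.03},
    {"jaw": 0, "dx": -0.01, "dz": 0.03},
    {"jaw": 0, "dx": -0.01, "dz": 0.03},
    {"jaw": 0, "dx": -0.01, "dz": 0.03},
  ],
)

```text
time_s: 7.4
tcp_pos: [0.4968, 0.0288, 0.0787]
ee_rot: [[0.998, 0.059, 0.0], [0.059, -0.998, -0.001], [0.0, 0.001, -1.0]]
wrist_force: [0.7, -3.4, 3.0]
gripper_width: 0.112
gripper_force: 30.0
```

Converted, -0.022 m is -0.22, -0.023 m is -0.23.

Call:
shift_gripper(
  steps=[
    {"jaw": 0, "dy": -0.04},
    {"jaw": 0, "dy": -0.08},
    {"jaw": 0, "dy": -0.12},
    {"jaw": 0, "dy": -0.16},
    {"jaw": 0, "dy": -0.19},
    {"jaw": 0, "dy": -0.22},
    {"jaw": 0, "dy": -0.23},
    {"jaw": 0, "dy": -0.23},
  ],
)

```text
time_s: 8.2
tcp_pos: [0.4955, 0.0514, 0.0787]
ee_rot: [[0.998, 0.06, 0.0], [0.06, -0.998, -0.002], [0.0, 0.002, -1.0]]
wrist_force: [2.6, -8.2, 3.6]
gripper_width: 0.111
gripper_force: 30.0
```

```bash
python3 - <<'E'
from h import *
import cv2
c=eyes.capture("wrist"); a=c["pixels"][:,:,::-1]; np.savez("w3.npz",**c)
cv2.imwrite("pics/w3.png",np.hstack([cv2.resize(a[180:330,150:400],(750,450),interpolation=cv2.INTER_CUBIC)]))
c=eyes.capture("scene");cv2.imwrite("pics/s3.png",cv2.resize(c["pixels"][220:310,260:370,::-1],(770,600),interpolation=cv2.INTER_CUBIC))
s=sensors.sense();print(s['tcp_pos'],s['wrist_force'])
E
```

```text
[0.4954816  0.05130123 0.07869038] [ 2.12443437 -8.53988949  3.34233625]
```

View pics/w3.png

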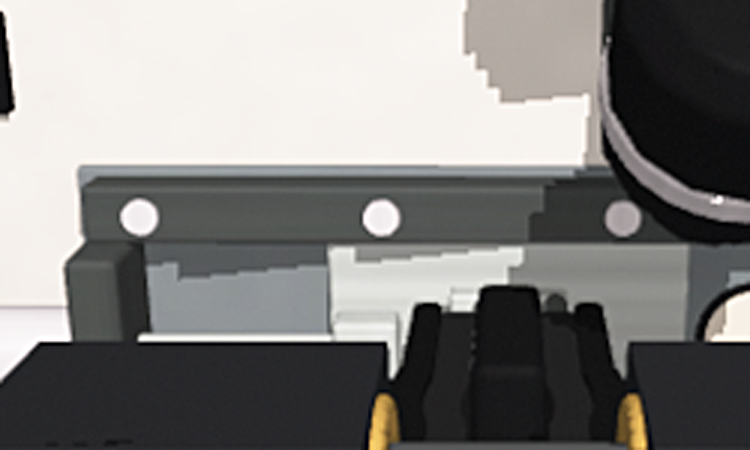

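The fingers hold the tab, and the right port is appearing at the blade's right edge, near crop (690–705,290). Travel is about 22.7 mm by motion and about 23 mm by spring force, so I'll go 2 mm further and check the blade edge by ray.

Converted, -0.002 m is -0.02, -0.001 m is -0.01.

Call:
shift_gripper(
  steps=[
    {"jaw": 0, "dy": -0.01},
    {"jaw": 0, "dy": -0.02},
    {"jaw": 0, "dy": -0.02},
    {"jaw": 0, "dy": -0.02},
  ],
)

```text
time_s: 8.7
tcp_pos: [0.4954, 0.0532, 0.0787]
ee_rot: [[0.998, 0.06, 0.0], [0.06, -0.998, -0.002], [0.0, 0.002, -1.0]]
wrist_force: [1.9, -8.1, 3.3]
gripper_width: 0.112
gripper_force: 30.0
```

```bash
python3 - <<'E'
from h import *
import cv2
c=eyes.capture("wrist"); a=c["pixels"][:,:,::-1]; np.savez("w4.npz",**c)
cv2.imwrite("pics/w4.png",cv2.resize(a[210:310,300:450],(750,500),interpolation=cv2.INTER_CUBIC))
E
```

```text
(no output)
```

View pics/w4.png

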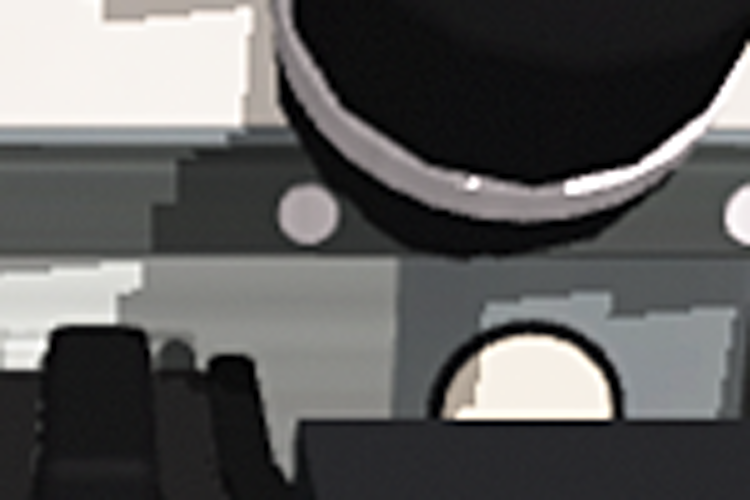

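View pics/s3.png

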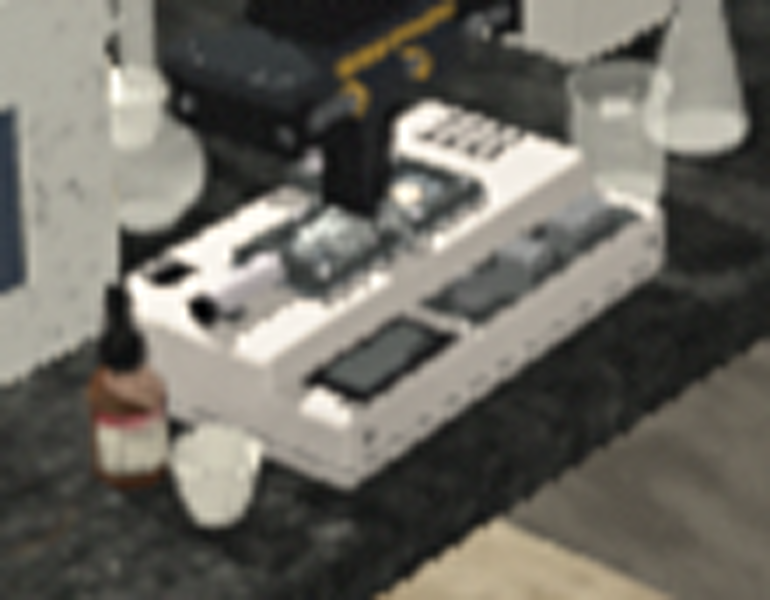

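The right port is clear (crop 440–617), and the blade edge is at 392. That 4.3 mm gap puts the travel at about 24.8 mm. The scene crop shows the surroundings standing undisturbed, so I'm handing in.

```bash
python3 -c "
from station import workorder,sensors
print(sensors.sense()['tcp_pos']);print(workorder.finish_job())"
```

```text
[0.49536701 0.05312852 0.07868615]
the job is handed in; nothing more can be done
None
```

I pressed the lamp, zero and read keys fully down in that order, then slid the shutter to about 25 mm (half travel) and handed the job in with the arm still holding it there; the hand-in gave no verdict.

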